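# Free the sagging bolt and hold the cage gate ajar

## Task

First slide the cardboard carton along the bench, without lifting or tipping it, from in front of the wire cage's gate to inside the taped outline. Then take the ball knob of the barrel bolt on top of the gate, lift the sagging bolt over the bent lip of its keeper while pulling it back clear of the keeper, without forcing it against the keeper, and swing the self-closing gate about 20 degrees open. Finish still holding it ajar there with the gripper fingers on the bolt or gate, the carton in its outline and the other things on the bench left where they stand.

Things in the scene. Friction and masses are not known exactly. Their poses are not given: they have to be found in the camera images.
- cage: Low dark steel wire cage fixed on the bench, 370 mm wide, 200 mm deep, posts and roof 135 mm high, tool batteries inside. Origin at bench level in the middle of its front opening; x points from the gate into the cage, y along the closed gate from the bolt side towards the hinge side, z up.
- gate_hinge (a point): Point at bench level on the gate's upright hinge line, at the cage's y = +150 mm. The gate, a grey framed wire panel 280 mm wide and 18 mm thick with its top at 150 mm, runs from here to the cage's -y; its free stile ends at the cage's y = -130 mm.
- gate (a joint): Opening angle of the gate in rad: 0 shut, growing as its free edge swings out of the cage towards the robot (the cage's -x; turning clockwise from above), stop at 1.2. A spring closes it: about 0.5 N m at 0, rising by 1.2 N m per rad.
- bolt_slide (a joint): Draw of the bolt along the gate in m, growing as it is pulled towards the hinge (the cage's +y with the gate shut); 0 to 0.006 at the start, end stops at -0.008 and +0.060, about 1.5 N of friction. With the bolt sagging its nose meets the keeper lip at about 0.010; above 0.038 it is clear of the keeper and the gate can swing. It stays where it is left.
- bolt_lift (a joint): Pitch of the bolt in rad about its rear end, 150 mm from the knob towards the hinge: 0 as it sags under its weight (nose 0.05 rad below level), growing as knob and nose are lifted, stop at 0.11. The nose clears the lip above about 0.05, that is with the knob raised some 8 mm; at the stop the knob is raised 16 mm. When let go it falls back to 0. The knob also moves up to 6 mm towards the hinge as it is lifted.
- knob (a point): Centre of the bolt's black ball knob, 24 mm in diameter, on a 9 mm upright stem; about 220 mm above the bench, 56 mm over the axis of the 12 mm steel rod. With the gate shut it stands above the gate's top rail at about the cage's y = -93 mm plus the draw. The knob may turn freely in a grip. Nothing within 60 mm of it reaches higher than 192 mm above the bench except its own stem.
- keeper: Bright steel keeper on the latch post, beside the gate's free edge. Its axes and origin are those of the cage. It spans the cage's y = -139 to -181 mm; its front cheek, on the robot's side of the rod, stands to 192 mm above the bench and keeps a bolt that is not drawn from coming out with the gate. Its bent lip at y = -150 mm, 6 mm thick, its top at 153 mm, stands in the way of the bolt's dropped nose, which hangs about 9 mm lower than the lip's top behind it.
- carton_mid (a point): Centre (half-way up) of the loose closed cardboard carton, 110 mm (its x) by 80 mm (its y) by 60 mm high, about 0.5 kg, standing flat on the bench in front of the gate.
- spot: Parking place: a rectangle of flat pale tape on the bench, its origin at the middle; inside it measures 160 mm (its x) by 122 mm (its y), the tape is 18 mm wide and adds no height.
- paste: Bystander: white jar, 60 mm across, 75 mm high; origin under its centre.
- coupling: Bystander: upright brass pipe coupling, 38 mm across, 44 mm high; origin under its centre.
- tape: Bystander: roll of grey tape lying flat, 100 mm across, 24 mm high; origin under its centre.
- wrench: Bystander: wrench lying along its x axis, about 180 mm long; origin under its middle.
- driver: Bystander: screwdriver lying along its x axis, about 200 mm long; origin under its middle.
- spray: Bystander: white can, 60 mm across, 170 mm high; origin under its centre.
- elbow: Bystander: copper elbow lying flat, about 70 mm by 55 mm, 22 mm high; origin under it.

How it is judged (in metres and radians):
On the way, in this order (a step that is already met when the one before it is completed fails the run):
1. the carton is slid into the taped outline, flat on the bench (horizontal distance between carton_mid and spot below 0.04 m and height (world z) of carton_mid below 0.036 m), for 0.2 s.
2. the bolt is lifted over the keeper's lip and drawn clear (value of joint bolt_slide above 0.038 m), for 0.1 s.
3. the gate is swung ajar (value of joint gate above 0.2 rad), for 0.1 s.
At the end, for the whole second after the job is handed in: The gripper fingers still press on the gate or its bolt (more than 1 N) and hold the gate still, 0.2 to 0.55 rad open; the bolt is drawn more than 38 mm; the carton stands flat with its centre within 40 mm of the middle of the taped outline, at rest (all of step 1 and value of joint gate between 0.2 and 0.55 rad and velocity of joint gate between -0.08 and 0.08 rad/s and value of joint bolt_slide above 0.038 m and contact force between the fingers and gate above 1 N and linear speed of carton below 0.02 m/s); the arm keeps its last pose, push and grip.
It fails at once if the carton was lifted or tipped (height (world z) of carton_mid above 0.05 m or angle between carton_mid's own z axis and vertical above 0.35 rad).
It fails at once if the bolt was forced against the keeper (more than 30 N) (contact force between gate and keeper above 30 N).
It fails at once if a bystander was displaced by more than 50 mm (distance of any of paste, coupling, tape, wrench, driver, spray, elbow from where it was at the start of the episode above 0.05 m).
It also fails if it takes over 58 s, if anything falls off the work surface, if the arm or the gripper's body presses on something with over 40 N, if the wrist force passes 120 N, or if a joint passes its speed limit or range.

## Robot

A 6-joint arm with a two-finger parallel gripper is mounted at the origin on the work surface. World frame = base frame: x ahead of the robot, y to its left, z up, the work surface at z = 0. Lengths are in m, angles in degrees, forces in N, time in s.
With the tool pointing down it reaches from about 0.375 to 0.9 m from the base axis. Payload 3.1 kg.
Tool frame: the origin (TCP) lies on the centre line of the jaws, within the pads' length; the fingertips stand 11 mm ahead of it and the grasp point (between the pads) lies 8 mm behind it; z points along the fingers, y is the line along which they close (so a half turn about z gives the same grasp; the last joint's range is limited). The gripper opens to 87 mm and grips with 3 to 60 N. Pads are 19 mm wide; open, the fingers measure 117 mm over their backs; the gripper's body (75 mm by 190 mm) begins 51 mm behind the grasp point.
Start: joints at [-82.42, 30.224, 82.088, -0, 67.689, -10.227], TCP at [0.191, -0.595, 0.198] pointing down, gripper open.
Joint ranges: [-176.69, 176.69], [-43.24, 126.21], [12.49, 139.97], [-82, 262], [0, 151.66], [-163.58, 163.58]. Speed limits (degrees/s): [159.86, 159.86, 180, 180, 180, 180].

## Interface

Orientations are given as a 3x3 rotation matrix whose columns are the frame's x, y, z axes.
In Python, from rig import * gives the robot as it stands.
- The arm moves only by the shell command python3 -m inch 'ROWS'. ROWS is JSON, a list of rows, each an object of numbers: "gripper": the opening in per cent of the stroke, from 0 (shut) to 100 (fully open); "dx", "dy", "dz": the shift along the tool's x, y, z in mm; "turn": the turn about the tool's z in rad. A call has 1 to 12 rows; each row is the pose to reach, as a shift and turn from the pose commanded when the call began, along the tool's axes at that moment; what a row does not reach only later rows make up. A row lasts 1/10 s, in which the tool goes at most 50 mm and 8.59 degrees, less where a joint would pass 70% of its speed; a pose out of reach is approached as far as the arm can. A call with a gripper value outside its range is refused whole. The fingers move at their own pace and stop on an object; the grip force is fixed at half the most. Time passes only in rows, so rows that repeat a pose let the fingers close. It gives the time, the measured TCP pose, the force and the opening at its end, in the units of the state.
- read_state(): the state, without advancing time (a new reading comes with each control period).
- capture(name): name is "scene" or "top"; returns the picture (480x640x3 uint8, red, green, blue); there is no depth.
- get_calibration(name): a dict with "camera_matrix" (3x3 intrinsics, pixels), "k1" (the pictures are not rectified: a ray, as slopes to the right and down, at radius r is drawn at 1 + k1 r^2 times it, then the intrinsics apply), "world_to_cam" (4x4, takes a point from world to camera coordinates). Camera axes: x right, y down, z forward; pixel columns grow to the right and rows downward; lengths in m; the calibration is good to about 2 mm. A picture is of the moment at which its call begins. get_calibration takes no time and is no camera call.
- hand_in(): hands the job in, once; it reports no verdict.
Trained networks look in the newest picture that a camera, given by its name, has taken for a name from the list of things; names that differ only in an ending like _2 or _b are one class to them, and where a whole thing is asked for, a point or a joint stands for the part that bears it (a point fixed in the world has none). Each returns a list of dicts, best first, with "score" (0 to 1); they miss things now and then, are a little off and sometimes report something else, mostly with a low value. They report only what shows in the picture. A call takes as long as a camera call.
- recognise(camera, query): "extent" ([centre column, centre row, width, height] in pixels, round what is visible of it).
The state is a dict: "time_s": time; "joint_positions": joint angles; "qvel": joint speeds; "tau": joint torques, N m; "position": TCP position; "tcp_rot": TCP orientation; "force": force on the tool from outside, world axes, zero at the start; "moment": the same for the moment, N m; "opening": opening from 0.0 (shut) to 1.0 (fully open).
Only numpy, scipy, OpenCV 4.12 (cv2) and the standard library are available. Lean on these libraries where they do the work, as an engineer would, in place of code of your own. Each camera call takes 0.05 s, during which the arm holds its last target. There are 200 camera calls.

## Working session

There is one attempt and no reset: what is moved stays moved. The work goes in short steps, Python scripts to look and compute and a shell command to move; the robot and the scene stay as the last step left them, time stands still between calls to the robot, and variables do not carry over. Pictures are saved under pics/ and viewed, on a budget of 10 in all, crops included, one or two more only if the job needs it, and the job is handed in when it is done.

```bash
mkdir -p pics; ls; python3 - <<'E'
from rig import *
import cv2
for n in("scene","top"):
    cv2.imwrite(f"pics/{n}0.png",capture(n)[:,:,::-1])
    c=get_calibration(n);print(n,c)
    for q in("carton_mid","spot","knob","keeper","cage","paste","coupling","tape","wrench","driver","spray","elbow","gate"):
        r=recognise(n,q);print(q,[( [round(v) for v in d["extent"]],round(d["score"],2)) for d in r[:2]])
s=read_state();print(s)
E
```

```text
pics
scene {'camera_matrix': array([[576.95565524,   0.        , 326.70063728],
       [  0.        , 576.95565524, 233.64230156],
       [  0.        ,   0.        ,   1.        ]]), 'k1': 0.024035038452844413, 'world_to_cam': array([[-0.40439145,  0.91455986, -0.00691573,  0.18339453],
       [ 0.76084394,  0.33220743, -0.55745378, -0.27907442],
       [-0.50752739, -0.23069134, -0.83017917,  1.80830283],
       [ 0.        ,  0.        ,  0.        ,  1.        ]])}
carton_mid [([338, 271, 44, 53], 0.95), ([319, 287, 93, 38], 0.55)]
spot [([232, 214, 80, 66], 0.79)]
knob [([318, 289, 94, 38], 0.57)]
keeper [([273, 280, 24, 28], 0.71), ([316, 286, 96, 37], 0.69)]
cage [([321, 350, 184, 168], 0.75)]
paste [([431, 336, 26, 33], 0.73), ([322, 350, 182, 175], 0.68)]
coupling [([399, 247, 14, 17], 0.74), ([152, 243, 34, 52], 0.28)]
tape [([460, 266, 39, 37], 0.85), ([274, 279, 21, 26], 0.71)]
wrench [([256, 178, 39, 39], 0.81), ([461, 267, 44, 33], 0.73)]
driver [([178, 192, 14, 55], 0.77)]
spray [([151, 243, 33, 50], 0.59)]
elbow [([505, 355, 22, 33], 0.7)]
gate [([332, 306, 131, 71], 
[... 1209 characters left out ...]
  8.20862655e+01,  1.29037890e-03,
        6.76892598e+01, -1.02276826e+01]), 'qvel': array([-0.02341317,  0.04818407, -0.00886789, -0.08748193,  0.00680103,
       -0.02374096]), 'tau': array([-2.19096796e-04, -4.40009737e+01, -1.76982933e+01,  6.34813705e-02,
        5.04708022e-02, -5.97043311e-06]), 'position': array([ 0.19120517, -0.59502716,  0.19766559]), 'tcp_rot': array([[ 9.52072509e-01,  3.05872418e-01,  2.48634690e-05],
       [ 3.05872419e-01, -9.52072509e-01, -2.88748638e-05],
       [ 1.48398009e-05,  3.50960134e-05, -9.99999999e-01]]), 'force': array([-1.01980276,  0.05592191,  0.17835248]), 'moment': array([0.06906574, 0.00969688, 0.0235415 ]), 'opening': 1.0015053668792715}
```

```bash
python3 - <<'E'
import cv2
a=cv2.imread("pics/top0.png")[60:340,80:540]
cv2.imwrite("pics/t.png",cv2.resize(a,None,fx=1.73,fy=1.73,interpolation=cv2.INTER_CUBIC))
a=cv2.imread("pics/scene0.png")[150:420,130:490]
cv2.imwrite("pics/s.png",cv2.resize(a,None,fx=2.2,fy=2.2,interpolation=cv2.INTER_CUBIC))
E
cat > h.py <<'E'
from rig import *
import numpy as np, cv2
def pix(n,P):
    c=get_calibration(n);p=(c["world_to_cam"]@np.r_[P,1])[:3]
    s=p[:2]/p[2];s=s*(1+c["k1"]*(s@s));K=c["camera_matrix"]
    return K[:2,:2]@s+K[:2,2]
def ray(n,uv,z):
    c=get_calibration(n);K=c["camera_matrix"];d=(np.array(uv)-K[:2,2])/K[0,0]
    s=d.copy()
    for _ in range(20): s=d/(1+c["k1"]*(s@s))
    R=c["world_to_cam"][:3,:3];t=c["world_to_cam"][:3,3]
    o=-R.T@t;v=R.T@np.r_[s,1]
    return o+v*(z-o[2])/v[2]
E
cat h.py|head -1; python3 - <<'E'
from h import *
for q,u,z in(("carton",(287,228),.03),("spot",(426,256),0),("keeper",(333,155),.17),("coupling",(241,279),.04),("tape",(176,285),.02),("driver",(494,252),.01),("wrench",(425,306),.0),("paste",(180,195),.06)):print(q,ray("top",u,z).round(3))
for q,u,z in(("spot",(232,214),0),("spray",(151,243),.085),("keeper",(273,280),.17),("driver",(178,192),.01),("wrench",(256,178),0),("coup",(399,247),.02),("tape",(460,266),.01)):print(q,ray("scene",u,z).round(3))
E
```

```text
from rig import *
carton [0.489 0.054 0.03 ]
spot [ 0.42  -0.312  0.   ]
keeper [ 0.648 -0.056  0.17 ]
coupling [0.358 0.169 0.04 ]
tape [0.339 0.341 0.02 ]
driver [ 0.432 -0.492  0.01 ]
wrench [ 0.288 -0.309  0.   ]
paste [0.568 0.324 0.06 ]
spot [ 0.428 -0.31   0.   ]
spray [ 0.643 -0.416  0.085]
keeper [ 0.654 -0.047  0.17 ]
driver [ 0.427 -0.489  0.01 ]
wrench [ 0.282 -0.309 -0.   ]
coup [0.354 0.172 0.02 ]
tape [0.339 0.34  0.01 ]
```

View pics/t.png

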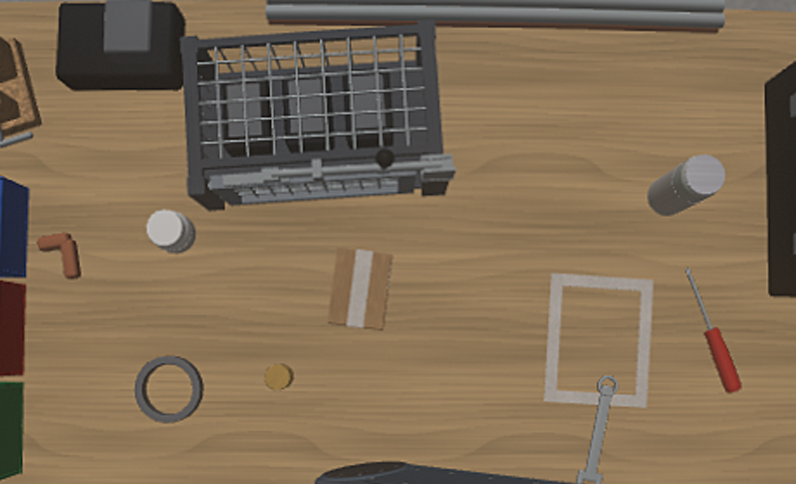

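View pics/s.png

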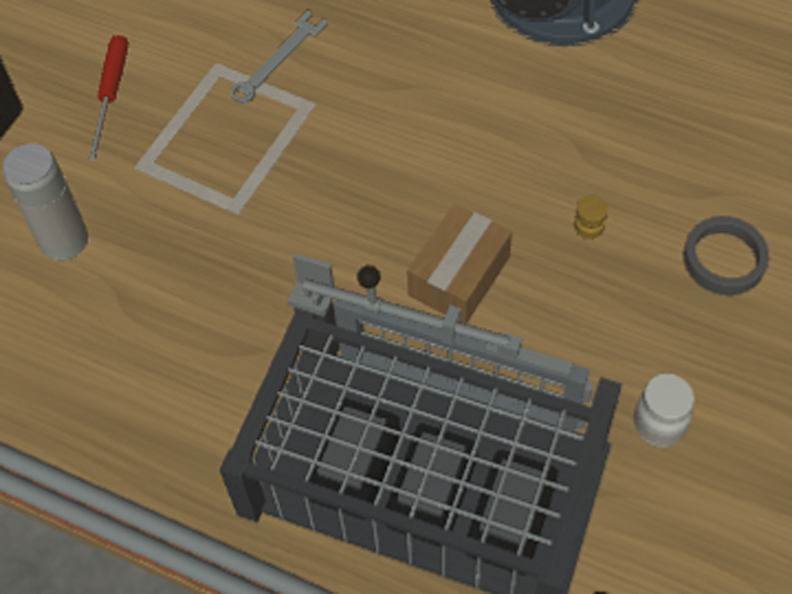

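The top view shows the carton at (289,227) and the outline centre at (426,256) with the wrench ring intruding on its near side. The knob is at (302,151) in top and (298,276) in scene. The carton sits about square to the push direction, so I'll push its long side with both open fingers.

```bash
python3 - <<'E'
from h import *
from scipy.optimize import least_squares
T=lambda x,y:(80+x/1.73,60+y/1.73)
S=lambda x,y:(130+x/2.2,150+y/2.2)
kt,ks=T(385,158),S(369,277)
r=least_squares(lambda p:np.r_[pix("top",p)-kt,pix("scene",p)-ks],[.65,0,.22]);print("knob",r.x.round(4),r.fun.round(1))
C=[ray("top",T(*p),.06)[:2] for p in((338,249),(392,255),(383,329),(329,323))];C=np.array(C);print(C.round(3),C.mean(0).round(3),[np.linalg.norm(C[i]-C[i-1]).round(3) for i in range(4)])
d=C[0]+C[1]-C[2]-C[3];print("carton yaw",np.degrees(np.arctan2(d[1],d[0])))
O=np.array([ray("top",T(*p),0)[:2] for p in((553,274),(653,281),(646,407),(545,402))]);print(O.round(3),O.mean(0).round(3))
a,b=ray("top",T(188,45),.135),ray("top",T(432,32),.135);print("cage rear",a.round(3),b.round(3),np.linalg.norm(a-b)); v=a-b;print("cage y angle",np.degrees(np.arctan2(v[1],v[0])))
a,b=ray("scene",S(305,292),.164),ray("scene",S(515,345),.164);v=a-b;print("bolt",a.round(3),b.round(3),np.degrees(np.arctan2(v[1],v[0])))
E
```

```text
knob [0.645  0.0144 0.218 ] [-0.3  0.1 -0.3 -0. ]
[[0.547 0.083]
 [0.539 0.004]
 [0.432 0.017]
 [0.44  0.095]] [0.489 0.05 ] [np.float64(0.108), np.float64(0.079), np.float64(0.108), np.float64(0.079)]
carton yaw -6.315957415196418
[[ 0.519 -0.242]
 [ 0.51  -0.397]
 [ 0.317 -0.386]
 [ 0.324 -0.23 ]] [ 0.417 -0.313]
cage rear [0.822 0.29  0.135] [ 0.843 -0.048  0.135] 0.3395772760414039
cage y angle 93.51330657247924
bolt [ 0.662 -0.055  0.164] [0.63  0.172 0.164] -82.1370308013646
```

```bash
python3 -m inch '[{"dx":308,"dy":-211,"turn":-0.56,"gripper":60},{"dx":308,"dy":-211,"turn":-1.12,"gripper":60},{"dx":308,"dy":-211,"turn":-1.12,"gripper":60},{"dx":308,"dy":-211,"turn":-1.12,"gripper":60},{"dx":308,"dy":-211,"turn":-1.12,"gripper":60},{"dx":308,"dy":-211,"turn":-1.12,"gripper":60},{"dx":308,"dy":-211,"turn":-1.12,"gripper":60},{"dx":308,"dy":-211,"turn":-1.12,"gripper":60},{"dx":509,"dy":-582,"turn":-1.12,"gripper":60},{"dx":509,"dy":-582,"turn":-1.12,"gripper":60},{"dx":509,"dy":-582,"turn":-1.12,"gripper":60},{"dx":509,"dy":-582,"turn":-1.12,"gripper":60}]'; python3 -c "
from h import *
s=read_state();print(s['tcp_rot'],(s['tcp_rot'].T@(np.array([.498,.115,.2])-s['position'])*1e3).round(1))"
```

```text
[[ 9.52072509e-01  3.05872418e-01  2.48634690e-05]
 [ 3.05872419e-01 -9.52072509e-01 -2.88748638e-05]
 [ 1.48398009e-05  3.50960134e-05 -9.99999999e-01]] [ 509.3 -582.2   -2.3]invalid input
```

```bash
python3 -m inch '[{"gripper":60,"dx":40,"dy":-30,"dz":0,"turn":-0.14}]'; python3 -m inch --help
```

```text
time_s: 1.5
position: [0.2178, -0.5597, 0.1979]
tcp_rot: [[0.901, 0.434, -0.0], [0.434, -0.901, -0.007], [-0.003, 0.006, -1.0]]
force: [1.5, 1.1, 0.3]
opening: 0.964invalid input: not JSON, or not a number
```

```bash
python3 -m inch '[{"dx":290,"dy":-142,"dz":0,"turn":-0.98,"gripper":60},{"dx":290,"dy":-142,"dz":0,"turn":-0.98,"gripper":60},{"dx":290,"dy":-142,"dz":0,"turn":-0.98,"gripper":60},{"dx":290,"dy":-142,"dz":0,"turn":-0.98,"gripper":60},{"dx":290,"dy":-142,"dz":0,"turn":-0.98,"gripper":60},{"dx":290,"dy":-142,"dz":0,"turn":-0.98,"gripper":60},{"dx":290,"dy":-142,"dz":0,"turn":-0.98,"gripper":60},{"dx":541,"dy":-481,"dz":0,"turn":-0.98,"gripper":60},{"dx":541,"dy":-481,"dz":0,"turn":-0.98,"gripper":60},{"dx":541,"dy":-481,"dz":0,"turn":-0.98,"gripper":60},{"dx":541,"dy":-481,"dz":0,"turn":-0.98,"gripper":60},{"dx":541,"dy":-481,"dz":0,"turn":-0.98,"gripper":60}]'; python3 -c "
from h import *
s=read_state();print(s['tcp_rot'],(s['tcp_rot'].T@(np.array([.498,.115,.2])-s['position'])*1e3).round(1))"
```

```text
time_s: 2.7
position: [0.4659, -0.0526, 0.198]
tcp_rot: [[0.14, 0.99, 0.001], [0.99, -0.14, -0.0], [-0.0, 0.001, -1.0]]
force: [1.0, -0.6, 0.1]
opening: 0.596
[[ 1.39980098e-01  9.90153817e-01  9.95429885e-04]
 [ 9.90154304e-01 -1.39979862e-01 -3.02904657e-04]
 [-1.60582065e-04  1.02802981e-03 -9.99999459e-01]] [170.4   8.3  -2.1]
```

```bash
python3 -m inch '[{"dx":165,"dy":7,"dz":0,"turn":0,"gripper":60},{"dx":165,"dy":7,"dz":0,"turn":0,"gripper":60},{"dx":165,"dy":7,"dz":0,"turn":0,"gripper":60},{"dx":165,"dy":7,"dz":0,"turn":0,"gripper":60},{"dx":165,"dy":7,"dz":60,"turn":0,"gripper":60},{"dx":165,"dy":7,"dz":100,"turn":0,"gripper":60},{"dx":165,"dy":7,"dz":100,"turn":0,"gripper":60}]'
```

```text
time_s: 3.4
position: [0.4898, 0.1082, 0.0916]
tcp_rot: [[0.139, 0.99, -0.016], [0.99, -0.139, -0.0], [-0.002, -0.016, -1.0]]
force: [-0.9, 1.1, -0.2]
opening: 0.599
```

```bash
python3 - <<'E'
from h import *
cv2.imwrite("pics/p1.png",capture("scene")[120:420,130:530,::-1].repeat(2,0).repeat(2,1))
s=read_state();print(s['position'],s['tcp_rot'][:,0],s['force'])
E
```

```text
[0.49260263 0.10810596 0.09494024] [ 0.13934656  0.99024291 -0.00123014] [-0.05368939 -0.6012039   0.29143336]
```

View pics/p1.png

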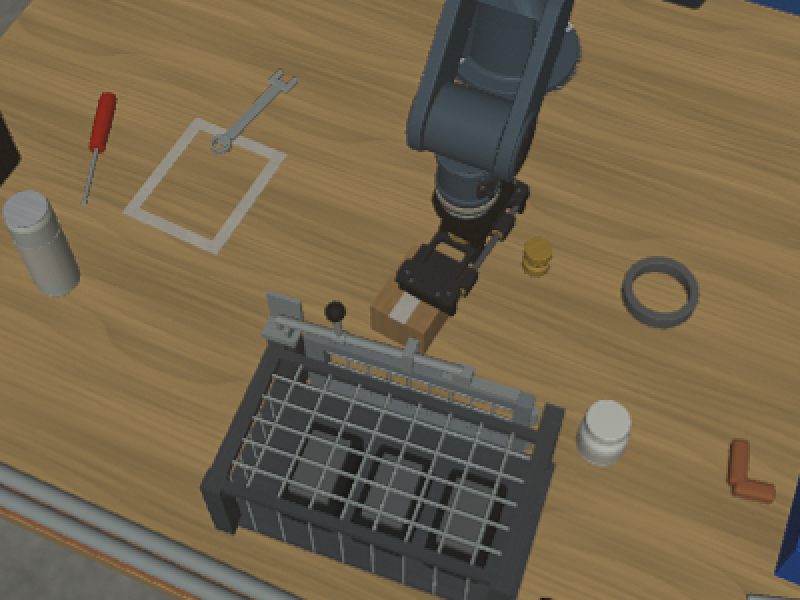

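The gripper hangs just past the carton's far side at (435,280). I'll back off 10 mm, then go down.

```bash
python3 -m inch '[{"dx":12,"dy":0,"dz":0,"turn":0,"gripper":60},{"dx":12,"dy":0,"dz":25,"turn":0,"gripper":60},{"dx":12,"dy":0,"dz":50,"turn":0,"gripper":60},{"dx":12,"dy":0,"dz":69,"turn":0,"gripper":60},{"dx":12,"dy":0,"dz":69,"turn":0,"gripper":60},{"dx":12,"dy":0,"dz":69,"turn":0,"gripper":60}]'; python3 -c "
from h import *
s=read_state();print(s['tcp_rot'],(s['tcp_rot'].T@(np.array([.432,-.262,.026])-s['position'])*1e3).round(1))"
```

```text
time_s: 4.05
position: [0.4995, 0.1203, 0.0312]
tcp_rot: [[0.14, 0.99, 0.005], [0.99, -0.14, 0.0], [0.001, 0.005, -1.0]]
force: [0.8, -0.4, 0.0]
opening: 0.6
[[ 1.39574913e-01  9.90198518e-01  5.07327763e-03]
 [ 9.90211068e-01 -1.39577887e-01  2.35072426e-04]
 [ 9.40885738e-04  4.99080545e-03 -9.99987103e-01]] [-388.   -13.5    4.7]
```

```bash
python3 -m inch '[{"dx":-10,"dy":0,"dz":2,"turn":0,"gripper":60},{"dx":-20,"dy":0,"dz":2,"turn":0,"gripper":60},{"dx":-32,"dy":-1,"dz":2,"turn":0,"gripper":60},{"dx":-48,"dy":-2,"dz":2,"turn":0,"gripper":60},{"dx":-66,"dy":-2,"dz":2,"turn":0,"gripper":60},{"dx":-84,"dy":-3,"dz":2,"turn":0,"gripper":60},{"dx":-102,"dy":-3,"dz":2,"turn":0,"gripper":60},{"dx":-120,"dy":-4,"dz":2,"turn":0,"gripper":60},{"dx":-138,"dy":-5,"dz":2,"turn":0,"gripper":60},{"dx":-156,"dy":-5,"dz":2,"turn":0,"gripper":60},{"dx":-174,"dy":-6,"dz":2,"turn":0,"gripper":60},{"dx":-190,"dy":-7,"dz":2,"turn":0,"gripper":60}]' && python3 -m inch '[{"dx":-14,"dy":0,"dz":0,"turn":0,"gripper":60},{"dx":-30,"dy":-1,"dz":0,"turn":0,"gripper":60},{"dx":-48,"dy":-2,"dz":0,"turn":0,"gripper":60},{"dx":-66,"dy":-2,"dz":0,"turn":0,"gripper":60},{"dx":-84,"dy":-3,"dz":0,"turn":0,"gripper":60},{"dx":-102,"dy":-4,"dz":0,"turn":0,"gripper":60},{"dx":-120,"dy":-4,"dz":0,"turn":0,"gripper":60},{"dx":-136,"dy":-5,"dz":0,"turn":0,"gripper":60},{"dx":-150,"dy":-5,"dz":0,"turn":0,"gripper":60},{"dx":-160,"dy":-6,"dz":0,"turn":0,"gripper":60},{"dx":-165,"dy":-6,"dz":0,"turn":0,"gripper":60},{"dx":-165,"dy":-6,"dz":0,"turn":0,"gripper":60}]'; python3 - <<'E'
from h import *
cv2.imwrite("pics/p2.png",capture("scene")[120:420,130:530,::-1].repeat(2,0).repeat(2,1))
s=read_state();print((s['tcp_rot'].T@(np.array([.432,-.262,.026])-s['position'])*1e3).round(1))
E
```

```text
time_s: 5.25
position: [0.463, -0.0684, 0.0272]
tcp_rot: [[0.141, 0.99, -0.0], [0.99, -0.141, 0.001], [0.001, -0.0, -1.0]]
force: [0.7, 4.1, 2.3]
opening: 0.602
time_s: 6.45
position: [0.4348, -0.231, 0.0266]
tcp_rot: [[0.14, 0.99, 0.0], [0.99, -0.14, -0.001], [-0.001, 0.001, -1.0]]
force: [-0.4, -0.1, 0.5]
opening: 0.597
[-31.4   1.4   0.6]
```

View pics/p2.png

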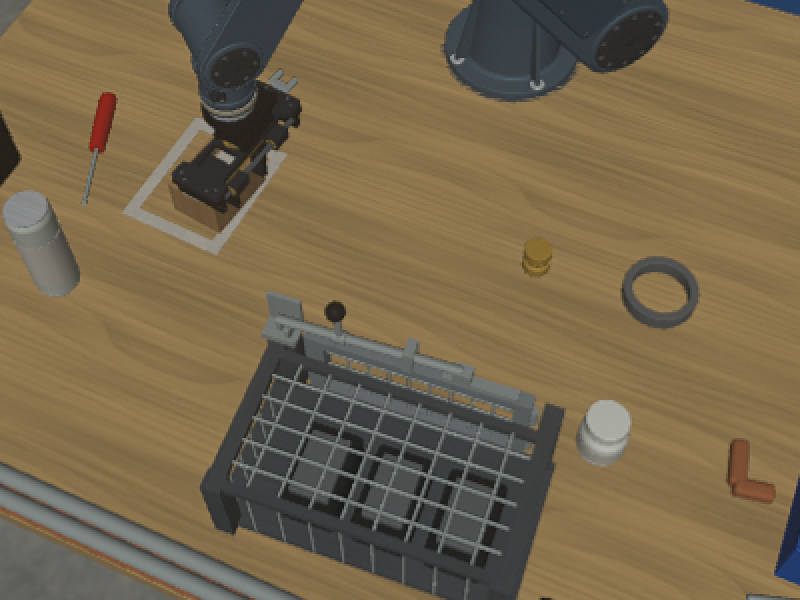

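The carton now sits at (215,200), mostly inside the outline but still short on its right-hand side. I'll push another 25 mm, back off and rise.

```bash
python3 -m inch '[{"dx":-8,"dy":0,"dz":0,"turn":0,"gripper":60},{"dx":-17,"dy":0,"dz":0,"turn":0,"gripper":60},{"dx":-25,"dy":0,"dz":0,"turn":0,"gripper":60},{"dx":-25,"dy":0,"dz":0,"turn":0,"gripper":60},{"dx":-25,"dy":0,"dz":0,"turn":0,"gripper":60},{"dx":10,"dy":0,"dz":0,"turn":0,"gripper":60},{"dx":40,"dy":0,"dz":0,"turn":0,"gripper":60},{"dx":60,"dy":0,"dz":-50,"turn":0,"gripper":60},{"dx":70,"dy":0,"dz":-100,"turn":0,"gripper":60},{"dx":100,"dy":0,"dz":-150,"turn":0,"gripper":60},{"dx":100,"dy":0,"dz":-200,"turn":0,"gripper":60},{"dx":100,"dy":0,"dz":-239,"turn":0,"gripper":60}]' ;python3 -m inch '[{"dx":100,"dy":0,"dz":0,"turn":0,"gripper":60},{"dx":100,"dy":0,"dz":0,"turn":0,"gripper":60},{"dx":100,"dy":0,"dz":0,"turn":0,"gripper":60}]'; python3 - <<'E'
from h import *
t=capture("top");cv2.imwrite("pics/p3.png",cv2.resize(t[60:340,220:540,::-1],None,fx=2,fy=2))
s=read_state();print(s['position'],s['tcp_rot'])
for n in("top",):
  for q in("knob","carton_mid","keeper"):
    print(q,recognise(n,q)[:2])
E
```

```text
time_s: 7.7
position: [0.4483, -0.1296, 0.2672]
tcp_rot: [[0.138, 0.99, 0.0], [0.99, -0.138, -0.0], [-0.0, 0.0, -1.0]]
force: [1.0, -0.5, -0.6]
opening: 0.601
time_s: 8.0
position: [0.4624, -0.0268, 0.2659]
tcp_rot: [[0.133, 0.991, 0.001], [0.991, -0.133, 0.002], [0.002, 0.001, -1.0]]
force: [0.1, -0.6, 0.1]
opening: 0.604
[ 0.46252487 -0.02935069  0.26553547] [[ 1.33789844e-01  9.91009384e-01  8.23085192e-04]
 [ 9.91009608e-01 -1.33789376e-01 -6.00469489e-04]
 [-4.84950845e-04  8.96022052e-04 -9.99999481e-01]]
knob [{'extent': [285.1, 156.8, 93.6, 18.5], 'score': 0.75}]
carton_mid [{'extent': [427.2, 255.1, 40.8, 51.1], 'score': 0.97}]
keeper [{'extent': [333.7, 155.1, 17.0, 16.6], 'score': 0.48}]
```

View pics/p3.png

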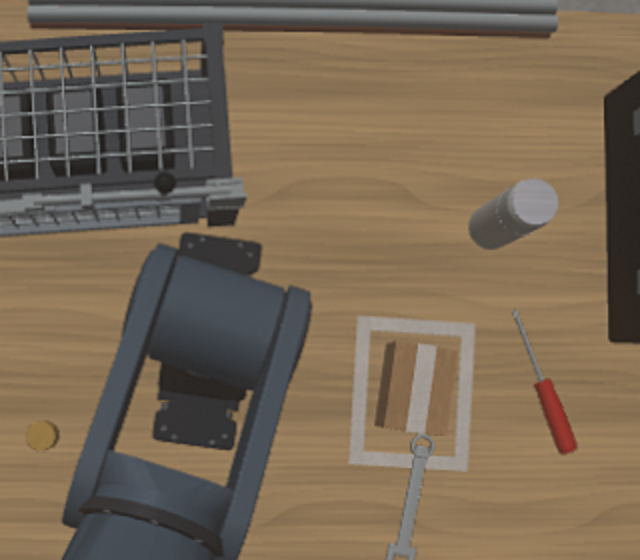

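The carton sits inside the outline, top face at (423,388) in the crop. Next I'll move over the knob, which is at crop (164,183).

```bash
python3 -m inch '[{"dx":68,"dy":175,"dz":0,"turn":0,"gripper":70},{"dx":68,"dy":175,"dz":0,"turn":0,"gripper":70},{"dx":68,"dy":175,"dz":0,"turn":0,"gripper":70},{"dx":68,"dy":175,"dz":0,"turn":0,"gripper":70},{"dx":68,"dy":175,"dz":0,"turn":0,"gripper":70},{"dx":68,"dy":175,"dz":0,"turn":0,"gripper":70},{"dx":68,"dy":175,"dz":0,"turn":0,"gripper":70}]'; python3 - <<'E'
from h import *
t=capture("scene");cv2.imwrite("pics/p4.png",cv2.resize(t[180:340,220:420,::-1],None,fx=4,fy=3.75))
s=read_state();print(s['position'],s['tcp_rot'].round(3));print((s['tcp_rot'].T@(np.array([.645,.0144,.211])-s['position'])*1e3).round(1))
print(pix("scene",s['position']),pix("scene",[.645,.0144,.218]))
E
```

```text
time_s: 8.9
position: [0.6442, 0.0097, 0.2646]
tcp_rot: [[0.141, 0.99, -0.002], [0.99, -0.141, -0.0], [-0.0, -0.002, -1.0]]
force: [0.3, 0.1, 0.4]
opening: 0.7
[0.64412777 0.00988727 0.26500826] [[ 0.141  0.99  -0.002]
 [ 0.99  -0.141 -0.   ]
 [-0.    -0.002 -1.   ]]
[ 4.6  0.3 54. ]
[294.67731306 264.14666452] [297.42741342 275.8898481 ]
```

View pics/p4.png

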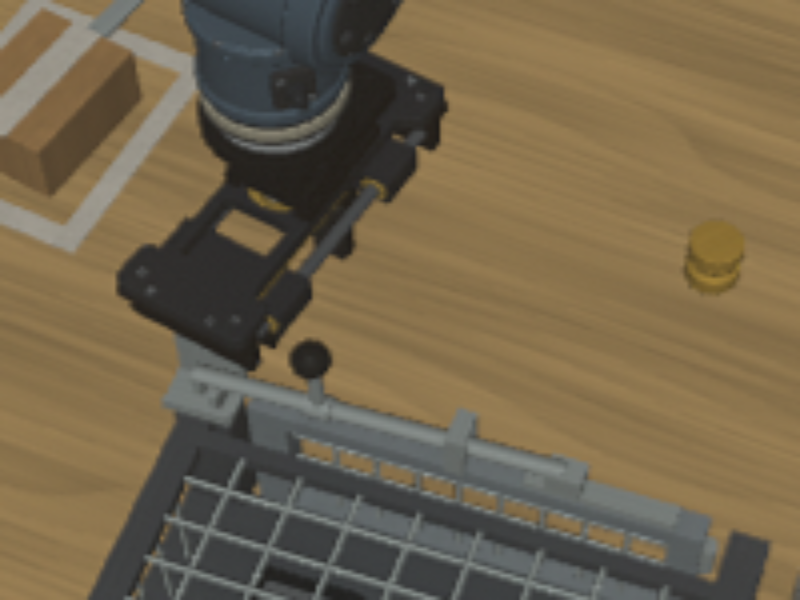

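The knob still shows at (298,276), matching the estimate. I'll descend onto it and close.

```bash
python3 -m inch '[{"dx":5,"dy":0,"dz":0,"turn":0,"gripper":70},{"dx":5,"dy":0,"dz":25,"turn":0,"gripper":70},{"dx":5,"dy":0,"dz":45,"turn":0,"gripper":70},{"dx":5,"dy":0,"dz":54,"turn":0,"gripper":70},{"dx":5,"dy":0,"dz":54,"turn":0,"gripper":70},{"dx":5,"dy":0,"dz":54,"turn":0,"gripper":30},{"dx":5,"dy":0,"dz":54,"turn":0,"gripper":10},{"dx":5,"dy":0,"dz":54,"turn":0,"gripper":0},{"dx":5,"dy":0,"dz":54,"turn":0,"gripper":0},{"dx":5,"dy":0,"dz":54,"turn":0,"gripper":0},{"dx":5,"dy":0,"dz":54,"turn":0,"gripper":0},{"dx":5,"dy":0,"dz":54,"turn":0,"gripper":0}]'; python3 - <<'E'
from h import *
t=capture("scene");cv2.imwrite("pics/p5.png",cv2.resize(t[180:340,220:420,::-1],None,fx=4,fy=3.75))
s=read_state();print(s['position'],s['force'],s['opening'])
E
```

```text
time_s: 10.15
position: [0.6462, 0.0161, 0.2112]
tcp_rot: [[0.14, 0.99, 0.0], [0.99, -0.14, 0.0], [0.0, -0.0, -1.0]]
force: [-0.1, 0.0, 0.2]
opening: 0.147
[0.64619819 0.01607468 0.21116774] [-0.60648616 -0.18428491  0.62145435] 0.10376565389973315
```

View pics/p5.png

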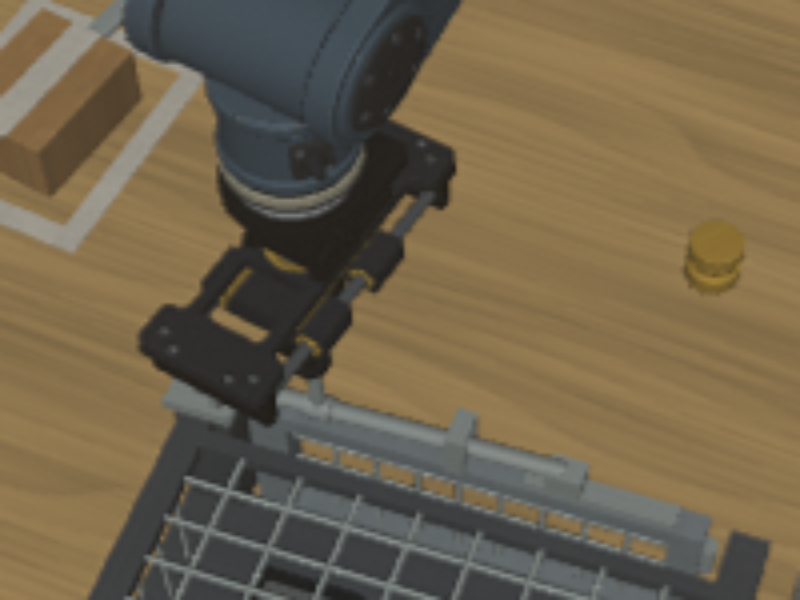

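```bash
python3 -m inch '[{"dx":0,"dy":0,"dz":0,"turn":0,"gripper":0},{"dx":0,"dy":0,"dz":0,"turn":0,"gripper":0},{"dx":0,"dy":0,"dz":0,"turn":0,"gripper":0}]'; python3 - <<'E'
from h import *
capture("top")
s=read_state();print(s['position'],s['force'],s['opening'])
E
```

```text
time_s: 10.5
position: [0.6462, 0.0161, 0.2111]
tcp_rot: [[0.14, 0.99, -0.0], [0.99, -0.14, 0.0], [0.0, -0.0, -1.0]]
force: [0.1, -0.2, 0.6]
opening: -0.001
[0.64620404 0.01607912 0.21117484] [ 0.35144139  0.50040944 -0.08891294] 0.006066231698864143
```

```bash
python3 - <<'E'
from h import *
t=capture("top");t2=capture("scene")
a=cv2.resize(t[110:190,250:350,::-1],None,fx=7,fy=7,interpolation=cv2.INTER_CUBIC)[:300*2,:400]
b=cv2.resize(t2[240:315,260:310,::-1],None,fx=8,fy=8,interpolation=cv2.INTER_CUBIC)
a=cv2.resize(t[125:200,265:315,::-1],None,fx=8,fy=8,interpolation=cv2.INTER_CUBIC)
cv2.imwrite("pics/p6.png",np.hstack([a,b]))
for p in([.6462,.0161,.2],[.6462,.0161,.219],[.645,.0144,.218]):
    print(p,((pix("top",p)-[265,125])*8).round(),((pix("scene",p)-[260,240])*8+[400,0]).round())
E
```

```text
[0.6462, 0.0161, 0.2] [293. 222.] [706. 324.]
[0.6462, 0.0161, 0.219] [292. 206.] [703. 291.]
[0.645, 0.0144, 0.218] [298. 212.] [699. 287.]
```

View pics/p6.png

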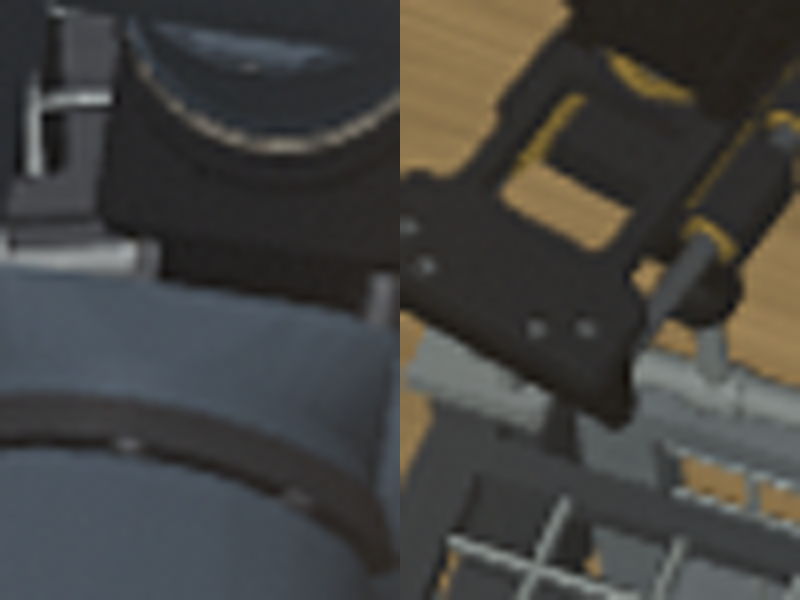

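The fingers closed fully, so the grasp missed. The stem foot is still at scene (300,288), so the knob hasn't moved. I'll check the fingertip position against the p4 picture and the other projections.

```bash
python3 - <<'E'
from h import *
y=np.array([.99,-.141,0]);x=np.array([.141,.99,0])
P=np.array([.6441,.0099,.265])
for dz in(-.011,0,.02,.059,.08):
  for o in(-.031,-.045): print("p4",dz,o,((pix("scene",P-0*x+o*y+[0,0,dz])-[220,180])*[4,3.75]).round())
P=np.array([.6462,.0161,.2112])
for dz in(-.011,.059): 
  for a in(-.0095,.0095):
    for b in (-.015,.015): print("p6",dz,a,b,((pix("scene",P+a*x+b*y+[0,0,dz])-[260,240])*8+[400,0]).round())
print(np.linalg.inv(get_calibration("scene")["world_to_cam"])[:3,3],np.linalg.inv(get_calibration("top")["world_to_cam"])[:3,3])
E
```

```text
p4 -0.011 -0.031 [331. 287.]
p4 -0.011 -0.045 [345. 270.]
p4 0 -0.031 [330. 277.]
p4 0 -0.045 [344. 260.]
p4 0.02 -0.031 [328. 259.]
p4 0.02 -0.045 [342. 242.]
p4 0.059 -0.031 [325. 222.]
p4 0.059 -0.045 [340. 204.]
p4 0.08 -0.031 [324. 201.]
p4 0.08 -0.045 [338. 184.]
p6 -0.011 -0.0095 -0.015 [707. 269.]
p6 -0.011 -0.0095 0.015 [649. 348.]
p6 -0.011 0.0095 -0.015 [763. 300.]
p6 -0.011 0.0095 0.015 [705. 379.]
p6 0.059 -0.0095 -0.015 [695. 141.]
p6 0.059 -0.0095 0.015 [634. 222.]
p6 0.059 0.0095 -0.015 [753. 173.]
p6 0.059 0.0095 0.015 [692. 254.]
[1.20425849 0.34214512 1.34691256] [ 4.05171409e-01 -2.99579134e-04  1.26764668e+00]
```

```bash
python3 -m inch '[{"dx":0,"dy":0,"dz":-10,"turn":0,"gripper":70},{"dx":0,"dy":0,"dz":-30,"turn":0,"gripper":70},{"dx":0,"dy":0,"dz":-55,"turn":0,"gripper":70},{"dx":0,"dy":0,"dz":-55,"turn":0,"gripper":70},{"dx":0,"dy":0,"dz":-55,"turn":0,"gripper":70},{"dx":0,"dy":0,"dz":-55,"turn":0,"gripper":70},{"dx":0,"dy":0,"dz":-55,"turn":0,"gripper":70},{"dx":0,"dy":0,"dz":-55,"turn":0,"gripper":70}]'; python3 - <<'E'
from h import *
t2=capture("scene")
cv2.imwrite("pics/p7.png",cv2.resize(t2[215:315,250:350,::-1],None,fx=6,fy=6,interpolation=cv2.INTER_CUBIC))
s=read_state();print(s['position'],s['opening'])
E
```

```text
time_s: 11.45
position: [0.6456, 0.0161, 0.2651]
tcp_rot: [[0.14, 0.99, -0.002], [0.99, -0.14, 0.0], [0.0, -0.002, -1.0]]
force: [0.1, 0.1, -0.1]
opening: 0.643
[0.64577777 0.0161204  0.26527698] 0.6599553649206185
```

View pics/p7.png

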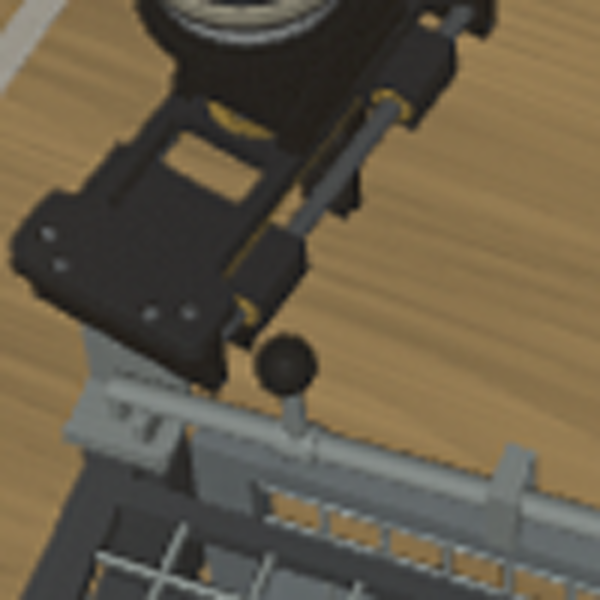

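The ball is still at (298,276). The visible finger's lower end, at about (308,251), is roughly 9 px higher than the geometry predicts. The fingertips therefore look some 35 mm higher than assumed and closed above the ball. I'll descend in stages, watching the force.

```bash
python3 -m inch '[{"dx":-1,"dy":0,"dz":20,"turn":0,"gripper":70},{"dx":-1,"dy":0,"dz":40,"turn":0,"gripper":70},{"dx":-1,"dy":0,"dz":55,"turn":0,"gripper":70},{"dx":-1,"dy":0,"dz":65,"turn":0,"gripper":70},{"dx":-1,"dy":0,"dz":75,"turn":0,"gripper":70},{"dx":-1,"dy":0,"dz":75,"turn":0,"gripper":70},{"dx":-1,"dy":0,"dz":75,"turn":0,"gripper":70}]'; python3 - <<'E'
from h import *
t2=capture("scene")
cv2.imwrite("pics/p8.png",cv2.resize(t2[215:315,250:350,::-1],None,fx=6,fy=6,interpolation=cv2.INTER_CUBIC))
s=read_state();print(s['position'],s['opening'],s['joint_positions'])
E
```

```text
time_s: 12.2
position: [0.6464, 0.015, 0.1914]
tcp_rot: [[0.14, 0.99, 0.001], [0.99, -0.14, -0.0], [0.0, 0.001, -1.0]]
force: [-0.1, 0.1, 0.2]
opening: 0.702
[0.64664873 0.01502883 0.19186385] 0.7025787296421935 [-8.55047064e+00  3.22519800e+01  7.91650258e+01  1.09574903e-03
  6.85038678e+01 -5.32930789e-01]
```

View pics/p8.png

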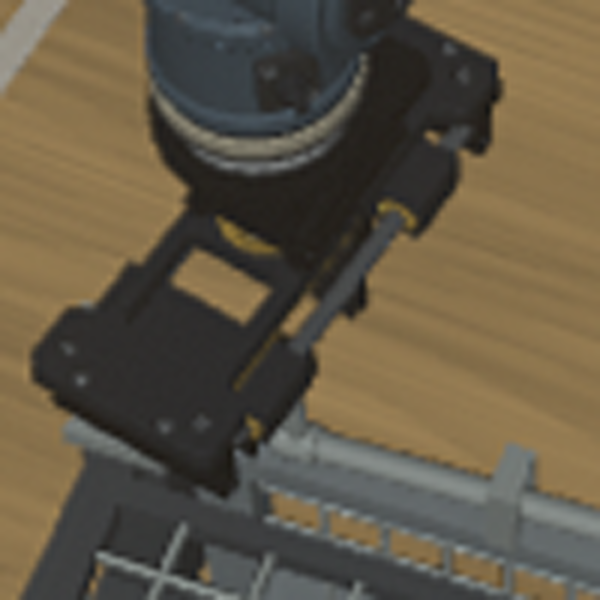

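The finger's lower end shows at about (308,268), which puts it roughly at ball-centre height. I'll go 14 mm lower and close.

```bash
python3 -m inch '[{"dx":0,"dy":0,"dz":7,"turn":0,"gripper":70},{"dx":0,"dy":0,"dz":14,"turn":0,"gripper":70},{"dx":0,"dy":0,"dz":14,"turn":0,"gripper":70},{"dx":0,"dy":0,"dz":14,"turn":0,"gripper":40},{"dx":0,"dy":0,"dz":14,"turn":0,"gripper":20},{"dx":0,"dy":0,"dz":14,"turn":0,"gripper":10},{"dx":0,"dy":0,"dz":14,"turn":0,"gripper":0},{"dx":0,"dy":0,"dz":14,"turn":0,"gripper":0},{"dx":0,"dy":0,"dz":14,"turn":0,"gripper":0},{"dx":0,"dy":0,"dz":14,"turn":0,"gripper":0}]'
```

```text
time_s: 13.25
position: [0.6466, 0.015, 0.1774]
tcp_rot: [[0.14, 0.99, 0.001], [0.99, -0.14, -0.0], [0.0, 0.001, -1.0]]
force: [0.3, -0.3, 0.4]
opening: 0.255
```

```bash
python3 -m inch '[{"dx":0,"dy":0,"dz":0,"turn":0,"gripper":0},{"dx":0,"dy":0,"dz":0,"turn":0,"gripper":0},{"dx":0,"dy":0,"dz":0,"turn":0,"gripper":0},{"dx":0,"dy":0,"dz":0,"turn":0,"gripper":0}]'
```

```text
time_s: 13.65
position: [0.6463, 0.015, 0.1773]
tcp_rot: [[0.14, 0.99, 0.001], [0.99, -0.14, -0.0], [-0.0, 0.001, -1.0]]
force: [1.2, -0.9, -0.0]
opening: 0.253
```

The fingers stopped at 22 mm, slightly less than the ball's 24 mm, so the grip is probably off the equator. I'll reopen, go 6 mm lower and close again.

```bash
python3 -m inch '[{"dx":0,"dy":0,"dz":0,"turn":0,"gripper":50},{"dx":0,"dy":0,"dz":0,"turn":0,"gripper":50},{"dx":0,"dy":0,"dz":6,"turn":0,"gripper":50},{"dx":0,"dy":0,"dz":6,"turn":0,"gripper":50},{"dx":0,"dy":0,"dz":6,"turn":0,"gripper":10},{"dx":0,"dy":0,"dz":6,"turn":0,"gripper":0},{"dx":0,"dy":0,"dz":6,"turn":0,"gripper":0},{"dx":0,"dy":0,"dz":6,"turn":0,"gripper":0},{"dx":0,"dy":0,"dz":6,"turn":0,"gripper":0},{"dx":0,"dy":0,"dz":6,"turn":0,"gripper":0},{"dx":0,"dy":0,"dz":6,"turn":0,"gripper":0},{"dx":0,"dy":0,"dz":6,"turn":0,"gripper":0}]'
```

```text
time_s: 14.85
position: [0.6464, 0.0149, 0.1714]
tcp_rot: [[0.14, 0.99, 0.001], [0.99, -0.14, -0.0], [-0.0, 0.001, -1.0]]
force: [1.5, -0.4, 0.0]
opening: 0.255
```

Same width 6 mm lower, so the ball is held at its equator. Next I'll lift about 12 mm with 4 mm of draw and check the force.

```bash
python3 -m inch '[{"dx":1,"dy":0,"dz":-3,"turn":0,"gripper":0},{"dx":2,"dy":0,"dz":-6,"turn":0,"gripper":0},{"dx":3,"dy":-1,"dz":-9,"turn":0,"gripper":0},{"dx":4,"dy":-1,"dz":-12,"turn":0,"gripper":0},{"dx":4,"dy":-1,"dz":-12,"turn":0,"gripper":0},{"dx":4,"dy":-1,"dz":-12,"turn":0,"gripper":0}]'
```

```text
time_s: 15.45
position: [0.6458, 0.0191, 0.1833]
tcp_rot: [[0.139, 0.99, 0.001], [0.99, -0.139, -0.0], [-0.0, 0.001, -1.0]]
force: [1.6, -1.1, -2.7]
opening: 0.251
```

The tool carries 2.7 N downward, so the bolt is lifted. Now the draw.

```bash
python3 -m inch '[{"dx":4,"dy":-1,"dz":0,"turn":0,"gripper":0},{"dx":8,"dy":-2,"dz":0,"turn":0,"gripper":0},{"dx":12,"dy":-3,"dz":0,"turn":0,"gripper":0},{"dx":15,"dy":-3.5,"dz":0,"turn":0,"gripper":0},{"dx":15,"dy":-3.5,"dz":0,"turn":0,"gripper":0}]'
```

```text
time_s: 15.95
position: [0.6442, 0.0356, 0.1831]
tcp_rot: [[0.139, 0.99, -0.0], [0.99, -0.139, 0.001], [0.001, -0.0, -1.0]]
force: [2.5, 0.6, -3.3]
opening: 0.251
```

```bash
python3 -m inch '[{"dx":4,"dy":-1,"dz":0,"turn":0,"gripper":0},{"dx":8,"dy":-2,"dz":0,"turn":0,"gripper":0},{"dx":12,"dy":-3,"dz":0,"turn":0,"gripper":0},{"dx":16,"dy":-4,"dz":0,"turn":0,"gripper":0},{"dx":20,"dy":-5,"dz":0,"turn":0,"gripper":0},{"dx":24,"dy":-6,"dz":0,"turn":0,"gripper":0},{"dx":28,"dy":-7,"dz":0,"turn":0,"gripper":0},{"dx":30,"dy":-7,"dz":0,"turn":0,"gripper":0},{"dx":30,"dy":-7,"dz":0,"turn":0,"gripper":0},{"dx":30,"dy":-7,"dz":0,"turn":0,"gripper":0}]'; python3 - <<'E'
from h import *
t2=capture("scene")
cv2.imwrite("pics/p9.png",cv2.resize(t2[215:315,250:350,::-1],None,fx=6,fy=6,interpolation=cv2.INTER_CUBIC))
E
```

```text
time_s: 16.95
position: [0.6413, 0.0659, 0.1829]
tcp_rot: [[0.14, 0.99, -0.001], [0.99, -0.14, 0.001], [0.001, -0.001, -1.0]]
force: [3.2, 1.4, -1.9]
opening: 0.254
```

View pics/p9.png

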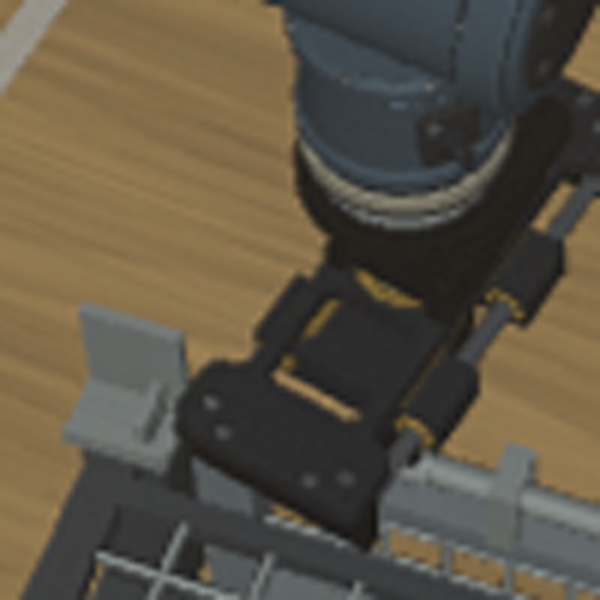

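The keeper at (130,400) is empty with its bent lip showing, so the bolt is clear. Now I'll swing the gate along its arc.

```bash
python3 -m inch '[{"dx":-0.6,"dy":-3,"dz":0,"turn":0,"gripper":0},{"dx":-1.2,"dy":-6,"dz":0,"turn":0,"gripper":0},{"dx":-2,"dy":-10,"dz":0,"turn":0,"gripper":0},{"dx":-2.7,"dy":-14,"dz":0,"turn":0,"gripper":0},{"dx":-3.3,"dy":-18,"dz":0,"turn":0,"gripper":0},{"dx":-3.8,"dy":-22,"dz":0,"turn":0,"gripper":0},{"dx":-4.3,"dy":-26,"dz":0,"turn":0,"gripper":0},{"dx":-4.7,"dy":-30,"dz":0,"turn":0,"gripper":0},{"dx":-5,"dy":-34,"dz":0,"turn":0,"gripper":0},{"dx":-5,"dy":-34,"dz":0,"turn":0,"gripper":0},{"dx":-5,"dy":-34,"dz":0,"turn":0,"gripper":0}]'
```

```text
time_s: 18.1
position: [0.608, 0.0646, 0.1838]
tcp_rot: [[0.14, 0.99, 0.002], [0.99, -0.14, -0.0], [-0.0, 0.002, -1.0]]
force: [4.9, 0.3, -2.7]
opening: 0.248
```

```bash
python3 -m inch '[{"dx":0,"dy":-4,"dz":0,"turn":0,"gripper":0},{"dx":0,"dy":-8,"dz":0,"turn":0,"gripper":0},{"dx":0.3,"dy":-12,"dz":0,"turn":0,"gripper":0},{"dx":0.4,"dy":-16,"dz":0,"turn":0,"gripper":0},{"dx":0.6,"dy":-20,"dz":0,"turn":0,"gripper":0},{"dx":0.8,"dy":-24,"dz":0,"turn":0,"gripper":0},{"dx":1,"dy":-28,"dz":0,"turn":0,"gripper":0},{"dx":1.2,"dy":-31,"dz":0,"turn":0,"gripper":0},{"dx":1.3,"dy":-34,"dz":0,"turn":0,"gripper":0},{"dx":1.3,"dy":-34,"dz":0,"turn":0,"gripper":0},{"dx":1.3,"dy":-34,"dz":0,"turn":0,"gripper":0},{"dx":1.3,"dy":-34,"dz":0,"turn":0,"gripper":0}]';python3 - <<'E'
from h import *
a=capture("top");b=capture("scene")
cv2.imwrite("pics/p10.png",np.hstack([cv2.resize(a[100:310,210:480,::-1],(514,400)),cv2.resize(b[220:370,240:347,::-1],(285,400))]))
print(recognise("top","carton_mid")[:1],recognise("top","spot")[:1])
E
```

```text
time_s: 19.3
position: [0.5758, 0.0695, 0.1842]
tcp_rot: [[0.14, 0.99, 0.005], [0.99, -0.14, -0.002], [-0.002, 0.005, -1.0]]
force: [6.8, -2.2, -1.8]
opening: 0.251
[{'extent': [427.6, 254.1, 37.9, 45.4], 'score': 0.82}] [{'extent': [424.0, 257.1, 68.2, 77.9], 'score': 0.82}]
```

View pics/p10.png

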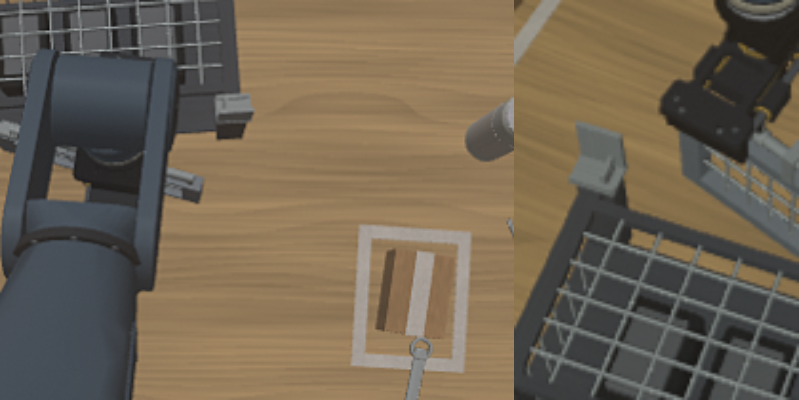

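The gate stands open at (185,185) in the top view, with the bolt held and the carton inside its outline at about (415,290). I'll settle for a moment, then hand in.

```bash
python3 -m inch '[{"dx":0,"dy":0,"dz":0,"turn":0,"gripper":0},{"dx":0,"dy":0,"dz":0,"turn":0,"gripper":0},{"dx":0,"dy":0,"dz":0,"turn":0,"gripper":0},{"dx":0,"dy":0,"dz":0,"turn":0,"gripper":0},{"dx":0,"dy":0,"dz":0,"turn":0,"gripper":0}]' && python3 -c "
from h import *
s=read_state();v=s['position'][:2]-[.6234,.254];print(s['position'],s['force'],s['opening'],'theta',-np.arctan2(v[0],-v[1])+np.arctan2(.018,.188),'r',np.hypot(*v))
print(hand_in())"
```

```text
time_s: 20.0
position: [0.5758, 0.0695, 0.1842]
tcp_rot: [[0.14, 0.99, 0.005], [0.99, -0.14, -0.002], [-0.002, 0.005, -1.0]]
force: [5.4, -3.0, -1.5]
opening: 0.253
[0.57579577 0.06952187 0.18418795] [ 5.41907232 -3.02331744 -1.45693922] 0.2528256590695051 theta 0.34799257139073475 r 0.19052124374344254
the job is handed in; nothing more can be done
None
```

I handed the job in at 20 s of the 58 s allowed, with the gripper still holding the bolt knob and the gate about 20° open. The hand-in gives no verdict, so everything below comes from my own checks.

- **Carton:** I pushed it flat along the bench with both open fingers. In the last picture its centre is about 1–1.5 cm from the middle of the outline. I saw none of the other things moved in the pictures I looked at. I did not re-measure them at the end.
- **Bolt:** I lifted the knob about 12 mm and drew it about 46–52 mm. I worked this out from tool travel, less the arc of the lift. The picture showed the keeper empty, and the force at the tool stayed below about 5 N throughout the lift and draw.
- **Gate:** The last pose puts it about 0.35 rad open. The pull at the tool was about 6 N, which fits the closing spring. The gripper opening was steady at 0.253 and the arm was still.

**Failures and disagreements:**
- The first move command was refused because each row needs all its fields.
- The first grasp missed. The fingertips seemed about 35 mm higher than the given tool geometry says, and the fingers closed above the ball. I went about 35–40 mm lower and got a firm grip.
- The gripper stopped at 22 mm on the 24 mm ball, the same at two heights.
- I viewed 12 pictures, two over the budget of 10.

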